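# Pull the spent desiccant cartridge from the filament dry box and lay it on the oven tray

### The job

The desiccant cartridge in the lid of the filament dry box is due for drying: it sits tight in its seal, so twist it to and fro as you pull and work it out without lifting the lid off the box. Stand it upright on the bench and let go to change your hold, then take it again and lay it down on its side, flat inside the oven tray and clear of the cartridge already there. Do not drop it or let it topple, and leave everything else where it is.

Things in the scene. Friction and masses are not known exactly. Their poses are not given: they have to be found in the camera images.
- cartridge_mid (a point): The cartridge to take out (0.2 kg), half-way up its 120 mm length, on its axis; z runs towards its grip head. From the foot: slotted aluminium tube 40 mm in diameter for 72 mm, rubber collar 45 mm in diameter for 16 mm, head for 32 mm. At the start it is upright in the lid, only its head showing. Lying, it rests on head and foot, axis within 0.1 rad of level, this point 22 to 25 mm up, and cannot roll.
- cartridge_head (a point): Middle of the same cartridge's black rectangular grip head, on its axis 44 mm from mid-length (104 mm above its foot, 16 mm below its top); same axes. The head is 32 mm high, 48 mm across x (plain flat faces) and 54 mm across y (ribbed faces), with a round amber window on top. At the start it stands on the seal housing, turned up to 0.5 rad from the box's axes.
- socket (a point): On the dry box's axis, 100 mm above the bench, where the head's underside rests: top of the round grey seal housing (72 mm outside, 48 mm bore) that stands 10 mm above the lid. z up, x and y along the sides. The box, a grey tub 226 mm square with a spool inside, does not move. Its seal grips the collar for the first 16 mm of rise; then the tube is loose, and the foot is out after 88 mm.
- lid (a joint): Height in m of the dry box's loose frosted lid, 230 mm square, above shut (0). It can only rise, and falls back. It weighs about 8 N; a straight pull slips the cartridge's seal only at 16 to 22 N, so it lifts the lid. While the cartridge turns in the seal (up to 0.8 N m) the pull falls to a few N: swing it 0.3 to 0.5 rad to either side in about 0.5 to 1 s, rising some 2 to 3 mm a swing.
- tray_in (a point): Centre of the inner floor of the dark steel oven tray, 3 mm above the bench; z up, x along its length. Inside it is 294 mm (x) by 234 mm (y); its rim, 3 mm thick, stands 15 mm above this floor. It does not move. A like cartridge already lies across its +x end; the rest, x from -0.14 to +0.07 here, is free. Tray and dry box stand left and right of the middle, either way round, with a strip of bench 120 mm wide or more between.
- dried_mid (a point): Mid-length point of the like cartridge that already lies in the tray; z along it towards its head. Not to be moved.
- caliper_mid (a point): A digital caliper lying on the bench between tray and box, further out than their middles: 160 mm long, 14 mm high; this point is in its display block, and along x it reaches from 62 mm behind to 100 mm ahead of it. Not to be moved.
Not all that is in view belongs to the job. What is shaped like the part that bears cartridge_mid but purple is not meant.

How it is judged:
By the outcome, as a careful person would: the job done as asked, in the order asked, and still so for the second after the job is handed in, with the robot touching nothing.
It also fails if it takes over 72 s, if anything falls off the work surface, if the arm or the gripper's body presses on something with over 40 N, if the wrist force passes 120 N, or if a joint passes its speed limit or range.

### The arm

A 7-joint arm with a two-finger parallel gripper is mounted at the origin on the work surface. World frame = base frame: x ahead of the robot, y to its left, z up, the work surface at z = 0. Lengths are in m, angles in rad, forces in N, time in s.
With the tool pointing down it reaches from about 0.425 to 0.925 m from the base axis. Payload 6.8 kg.
Tool frame: the origin (TCP) lies on the front face of the gripper's body, between the roots of the fingers; the fingertips stand 73 mm ahead of it and the grasp point (between the pads) lies 54 mm ahead of it (env.nose_length is the distance from the TCP to the fingertips, in m); z points along the fingers, y is the line along which they close (so a half turn about z gives the same grasp; the last joint's range is limited). The gripper opens to 85 mm and grips with 20 to 120 N. Pads are 22 mm wide; open, the fingers measure 114 mm over their backs; the gripper's body (76 mm by 85 mm) begins 54 mm behind the grasp point. The pads swing forward as they close: fully open they stand 13 mm farther back than shut.
Start: joints at [-1.303, 0.477, 0.022, 1.555, -0.011, 1.109, -0.083], TCP at [0.248, 0.628, 0.304] pointing down, gripper open.
Joint ranges: [-2.96, 2.96], [-0.34, 2.1], [-1.41, 1.46], [0.24, 2.44], [-1.37, 4.51], [0.17, 1.92], [-2.96, 2.96]. Speed limits (rad/s): [2.39, 2.39, 3.14, 3.14, 3.14, 3.14, 3.14].

### API

Orientations are given as a unit quaternion [w, x, y, z].
In Python, from cell import env, kin, camera, calibration, job gives the robot as it stands. The module is installed in compiled form; this text tells all that it offers. Calls block until the motion is done:
- env.reach(position, orientation): joint-space move of the TCP to a pose.
- env.movel(position, velocity=0.15, rot=None, stop_force=None): straight line of the TCP; rot=None keeps the orientation; velocity is the mean speed in m/s. With stop_force (N) it stops when the force on the tool has changed by that much, and returns True; else False.
- env.goto_joints(angles): joint-space move.
- env.grip(opening, f_grip=None): finger opening in m; f_grip is the grip in N (None keeps the last); returns when the fingers have stopped.
- env.dwell(seconds).
- kin.inverse_kinematics(position, orientation): joint angles nearest the present ones, or None.
- env.get_state(): the state.
- camera(name): name is "scene" or "top" or "wrist"; returns (picture, depth): 480x640x3 uint8, blue, green, red; 480x640 float32, m along the optical axis (not along the pixel's ray), 0 where there is no reading.
- calibration(name): a dict with "fx", "fy", "cx", "cy" (pixels), "rvec" (rotation vector, rad) and "tvec" (3), from world to camera coordinates, as OpenCV has them. Camera axes: x right, y down, z forward; pixel columns grow to the right and rows downward; lengths in m; the calibration is good to about 2 mm. A picture is of the moment at which its call begins: read the wrist's pose just before it. calibration takes no time and is no camera call; for the wrist camera it gives the pose at the moment of the call.
A pose or a line that the arm cannot do raises env.PlanningError and nothing moves.
- job.job_done(): hands the job in; it is judged then, once.
The state is a dict: "time": time; "qpos": joint angles; "joint_velocities": joint speeds; "joint_torque": joint torques, N m; "tcp_pos": TCP position; "orientation": TCP orientation; "force": force on the tool from outside, world axes, zero at the start; "torque": the same for the moment, N m; "opening": finger opening in m; "gripper_force": force on a finger pad.
Only numpy, scipy, OpenCV 4.12 (cv2) and the standard library are available. Lean on these libraries where they do the work, as an engineer would, in place of code of your own. Each camera call takes 0.05 s, during which the arm holds its last target. There are 200 camera calls.

## Working session

There is one attempt and no reset: what is moved stays moved. The work goes in short steps, each a Python script; the robot and the scene stay as the last script left them, time stands still between calls to the robot, and variables do not carry over. Pictures are saved under pics/ and viewed, at most 10 in all, crops included, and the job is handed in when it is done.

```bash
mkdir -p pics
cat > h.py <<'E'
import numpy as np, cv2
from cell import env, kin, camera, calibration, job
from scipy.spatial.transform import Rotation as R
def cam(n):
    c=calibration(n); return c,R.from_rotvec(np.ravel(c["rvec"])).as_matrix(),np.ravel(c["tvec"])
def cloud(n,c=None):
    c=c or cam(n); k,Rm,t=c; im,d=camera(n)
    v,u=np.mgrid[:480,:640]
    P=np.stack([(u-k["cx"])/k["fx"]*d,(v-k["cy"])/k["fy"]*d,d],-1)
    P=(P-t)@Rm; P[d==0]=np.nan
    return im,d,P
def down(yaw): # tool z down, tool y axis along world direction yaw+90deg
    r=R.from_euler('z',yaw)*R.from_euler('x',np.pi)
    q=r.as_quat(); return [q[3],q[0],q[1],q[2]]
E
python3 - <<'E'
from h import *
for n in("top","scene"):
    im,d,P=cloud(n); cv2.imwrite(f"pics/{n}.png",im); np.save(n+".npy",P)
    print(n,calibration(n),-cam(n)[1].T@cam(n)[2])
print(env.get_state())
E
```

```text
top {'fx': 606.9798755312673, 'fy': 606.9798755312673, 'cx': 312.9296748636643, 'cy': 248.36705815111466, 'rvec': array([ 2.14838158, -2.08442309,  0.21169055]), 'tvec': array([-0.00282572,  0.54379622,  1.30684147])} [0.27420051 0.00965248 1.38862444]
scene {'fx': 588.7520208121452, 'fy': 588.7520208121452, 'cx': 324.51715747855957, 'cy': 243.6496151298538, 'rvec': array([ 1.61625718,  1.92074266, -0.79399394]), 'tvec': array([ 0.10564844, -0.28630573,  1.46404478])} [1.24379732 0.09690085 0.82470487]
{'time': 0.1, 'qpos': array([-1.30307148,  0.47773417,  0.02238632,  1.55637133, -0.01149864,
        1.10935921, -0.08311399]), 'joint_velocities': array([ 5.96260602e-04, -3.18893608e-03, -9.50020876e-04, -3.92575008e-03,
        1.33279990e-03,  7.83339192e-05,  5.06595395e-04]), 'joint_torque': array([ 5.12233033e-03, -5.97758460e+01,  1.61438964e+00, -2.81952703e+01,
        1.30290713e-02,  5.09930847e-03,  3.03557022e-05]), 'tcp_pos': array([0.24761962, 0.62746976, 0.30300458]), 'orientation': array([-8.88121966e-05,  1.86824292e-01,  9.82392958e-01, -8.67112414e-04]), 'force': array([-0.30902403, -0.54743504, -0.78619416]), 'torque': array([-0.04207153,  0.02571062,  0.0057909 ]), 'gripper_force': 0.0, 'opening': 0.0854731091897826}
```

View pics/top.png

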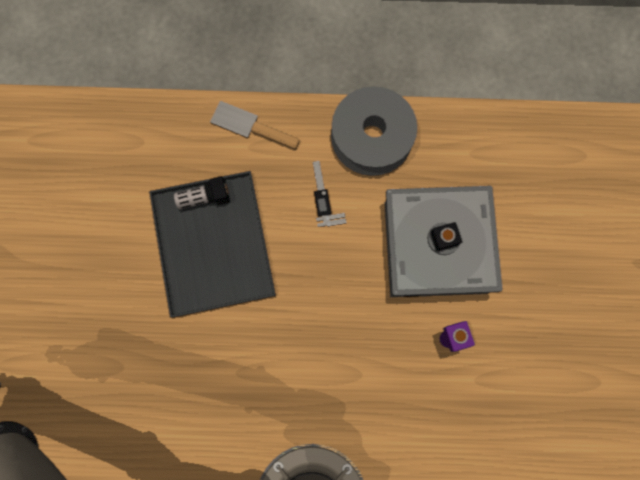

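View pics/scene.png

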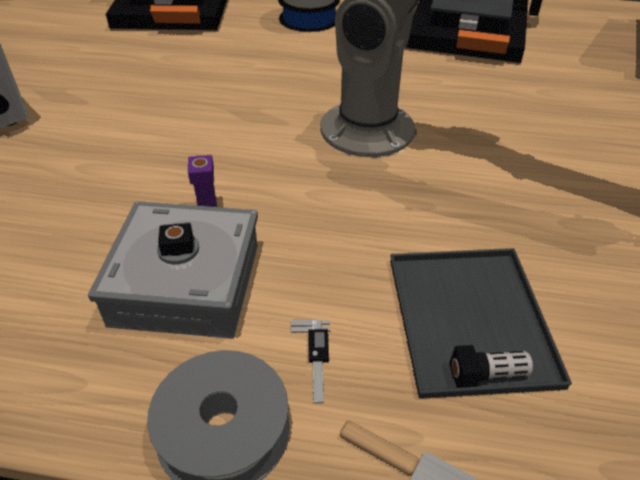

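Top view: candidates are the black head in the box lid at (447,236), the purple decoy at (459,336) and the cartridge lying in the tray at (203,194). I choose the black one in the lid. Other things: tray centre about (213,244), caliper (322,205), spool (374,130), spatula (255,125).

Run:
```python
from h import *
P=np.load("top.npy"); im=cv2.imread("pics/top.png"); k,Rm,t=cam("top"); C=-Rm.T@t
def ray(uv,z):
    uv=np.atleast_2d(uv).astype(float)
    d=np.c_[(uv[:,0]-k["cx"])/k["fx"],(uv[:,1]-k["cy"])/k["fy"],np.ones(len(uv))]@Rm
    return C+d*((z-C[2])/d[:,2])[:,None]
def rect(m,z,name):
    cs,_=cv2.findContours(m.astype(np.uint8),cv2.RETR_EXTERNAL,cv2.CHAIN_APPROX_NONE)
    c=max(cs,key=cv2.contourArea)[:,0]; w=ray(c,z)[:,:2]
    r=cv2.minAreaRect((w*1000).astype(np.float32)); print(name,np.round(r[0],1),np.round(r[1],1),round(r[2],1)); return r
v,u=np.mgrid[:480,:640]; Z=P[...,2]; hsv=cv2.cvtColor(im,cv2.COLOR_BGR2HSV)
box=lambda a,b,c,d:(u>a)&(u<b)&(v>c)&(v<d)
print("bench z",np.nanmedian(Z[380:420,330:430]),"tray floor",np.nanmedian(Z[230:270,200:230]),"lid",np.nanmedian(Z[200:205,420:470]),"head",np.nanmedian(Z[232:240,443:452]))
rect(box(370,515,170,310)&(Z>.07),.09,"lid")
rect(box(420,475,210,260)&(Z>.116),.132,"head")
rect(box(420,475,210,260)&(Z>.122),.132,"head2")
rect(box(420,475,210,260)&(hsv[...,1]>90)&(hsv[...,2]>60),.132,"amber")
rect(box(130,290,160,330)&(hsv[...,1]<90),.012,"tray")
rect(box(160,240,176,212)&(Z>.025),.04,"dried")
rect(box(300,350,155,235)&(hsv[...,1]<80),.008,"caliper")
rect(box(435,480,315,360)&(Z>.06),.12,"purple")
rect(box(320,425,80,180)&(Z>.03),.06,"spool"); print(np.nanmax(Z[80:180,320:425]))
cv2.imwrite("pics/crop.png",cv2.resize(im[170:310,370:515],None,fx=4,fy=4,interpolation=cv2.INTER_CUBIC))
```

```text
bench z 0.00030683694552475176 tray floor 0.0030814167379500075 lid 0.09008816974673704 head 0.13375510552502154
lid [ 565.1 -269.1] [239.1 239.4] 3.8
head [ 563.8 -267.9] [49.8 58.5] 17.9
head2 [ 564.6 -268.7] [48.9 56.5] 17.9
amber [ 567.7 -271.4] [19.1 22. ] 89.3
tray [559.5 250.1] [303.8 242.4] 13.8
dried [671. 278.] [ 61.9 123.3] 11.1
caliper [689.3 -12.2] [161.3  67. ] 11.5
purple [ 353.6 -291.6] [55.2 55.7] 18.1
spool [ 838.  -119.5] [198.9 197.4] 45.0
0.07609191808923033
```

View pics/crop.png

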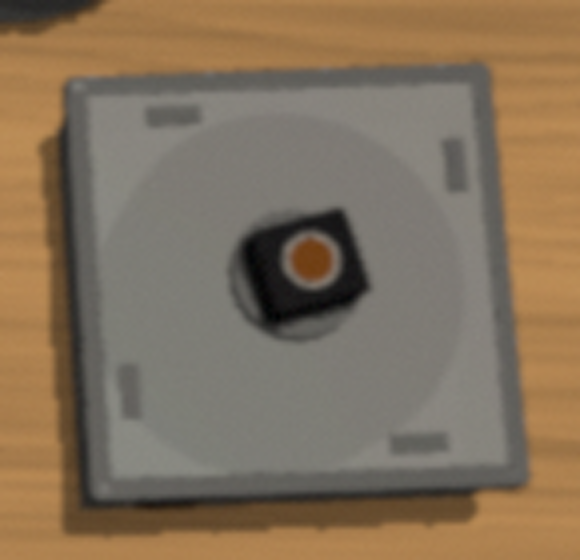

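The crop shows the black head with its amber window at (310,258), on the round seal housing. Its size (49×56 mm), height (0.133) and yaw (about 0.31 rad) fit the description. Next I plan reachability for the whole job without moving.

```bash
cat >> h.py <<'E'
def quat(M):
    q=R.from_matrix(M).as_quat(); return [q[3],q[0],q[1],q[2]]
def side(h,a,flip=1):  # tool z at azimuth h, pitched a below level
    z=np.array([np.cos(h)*np.cos(a),np.sin(h)*np.cos(a),-np.sin(a)])
    y=flip*np.array([-np.sin(h),np.cos(h),0]); return np.c_[np.cross(y,z),y,z]
G=0.054
def ik(p,M,g=G): # p = grasp point
    try: return kin.inverse_kinematics(list(np.asarray(p)-g*M[:,2]),quat(M))
    except Exception as e: return None
lo=np.array([-2.96,-.34,-1.41,.24,-1.37,.17,-2.96]);hi=np.array([2.96,2.1,1.46,2.44,4.51,1.92,2.96])
marg=lambda q:float(np.min(np.minimum(np.array(q)-lo,hi-np.array(q))))
E
python3 - <<'E'
from h import *
import time
t=time.time()
q=ik([.565,-.269,.122],side(.312,np.pi/2)); print("t/ik",time.time()-t)
for k in range(4):
    for flip in (1,-1):
        for dy in(-.5,0,.5):
            if k%2==0 and flip==1:
                M=side(.312+k*np.pi/2+np.pi/2*0+dy,np.pi/2); q=ik([.565,-.269,.122],M); print("box h",k,dy,None if q is None else np.round(q,2), M[:2,1].round(2))
res=[]
for a in(0,.2,.4,.6):
  for h in np.arange(-np.pi,np.pi,np.pi/8):
    for x in(.42,.48,.54):
      for f in(1,-1):
        M=side(h,a,f)
        ok=[ik(np.array([x,-.02,.104])-b*M[:,2],M) for b in(0,.1)]
        if all(o is not None for o in ok): res.append((a,round(h,2),x,f,round(min(map(marg,ok)),2),np.round(ok[0],2)))
print(len(res))
for r in res: print(*r)
print(time.time()-t)
E
```

```text
t/ik 0.0035419464111328125
box h 0 -0.5 [-0.07  0.6   0.58  1.81 -0.43  0.85  2.1 ] [0.19 0.98]
box h 0 0 [-0.08  0.61  0.59  1.81 -0.43  0.85  2.6 ] [-0.31  0.95]
box h 0 0.5 [ 1.02  0.76 -0.99  1.74  0.72  1.06  2.16] [-0.73  0.69]
box h 2 -0.5 [-0.31  0.77  0.98  1.83 -0.77  0.98 -0.75] [-0.19 -0.98]
box h 2 0 [-0.35  0.82  1.06  1.83 -0.85  1.02 -0.19] [ 0.31 -0.95]
box h 2 0.5 [-0.36  0.85  1.11  1.83 -0.89  1.05  0.34] [ 0.73 -0.69]
215
0 -2.36 0.42 1 0.0 [-0.82  1.24  0.63  1.68  0.16  1.75 -0.94]
0 -1.96 0.42 1 0.23 [-1.    1.2   0.59  1.85  0.35  1.51 -1.  ]
0 -1.96 0.42 -1 0.03 [-0.42  1.05 -0.18  1.81  0.7   1.89  1.63]
0 -1.96 0.48 1 0.18 [-0.95  1.24  0.64  1.72  0.38  1.56 -0.93]
0 -1.96 0.48 -1 0.02 [-0.46  1.08 -0.07  1.68  0.73  1.9   1.77]
0 -1.96 0.54 1 0.12 [-0.9   1.29  0.67  1.57  0.39  1.61 -0.85]
0 -1.96 0.54 -1 0.09 [-0.62  1.14  0.23  1.55  0.66  1.81  2.01]
0 -1.57 0.42 1 0.38 [-1.17  1.16  0.55  2.06  0.58  1.27 -1.17]
0 -1.57 0.42 -1 0.07 [-0.54  1.02 -0.21  2.02  0.92  1.78  1.55]
0 -1.57 0.48 1 0.46 [-1.13  1.2   0.61  1.95  0.6   1.28 -1.08]
0 -1.57 0.
[... 12729 characters left out ...]
.38  1.69 -0.89  1.58  1.25]
0.6 2.36 0.42 1 0.1 [-0.35  0.99  0.84  1.85 -0.8   1.76 -1.37]
0.6 2.36 0.42 -1 0.14 [-0.09  0.82  0.43  1.83 -0.64  1.58  1.52]
0.6 2.36 0.48 1 0.08 [-0.33  1.05  0.84  1.7  -0.85  1.84 -1.43]
0.6 2.36 0.48 -1 0.08 [-0.06  0.87  0.39  1.68 -0.65  1.64  1.44]
0.6 2.36 0.54 1 0.06 [-0.2   1.01  0.64  1.53 -0.8   1.82 -1.62]
0.6 2.36 0.54 -1 0.02 [-0.02  0.93  0.34  1.52 -0.65  1.71  1.36]
0.6 2.75 0.42 1 0.06 [-0.56  1.16  1.05  1.77 -0.7   1.86 -1.05]
0.6 2.75 0.42 -1 0.11 [-0.13  0.83  0.31  1.74 -0.38  1.6   1.58]
0.6 2.75 0.48 1 0.04 [-0.43  1.08  0.84  1.6  -0.64  1.85 -1.25]
0.6 2.75 0.48 -1 0.03 [-0.09  0.89  0.26  1.58 -0.38  1.69  1.51]
8.452379703521729
```

Run:
```python
from h import *
P=np.pi
best=None
for h0 in(-1.259,1.883,.312,-2.83):
    qs=[ik([.565,-.269,z],side(h0+d,P/2)) for z in(.122,.24) for d in(-.45,0,.45)]
    print("box",h0,[None if q is None else (np.round(q,2).tolist(),round(marg(q),2)) for q in qs[:3]], [q is not None for q in qs[3:]])
for h0 in(.17,-2.97,-1.4,1.74):
    q=ik([.53,-.02,.125],side(h0,P/2)); print("stand",h0,None if q is None else (np.round(q,2),round(marg(q),2)))
for a in(0,.2,.3,.4):
    for h in (-1.45,-1.33):
        print("lay",a,h,[(None if q is None else (np.round(q,2).tolist(),round(marg(q),2))) for q in[ik([.536,.199,z],side(h,P/2+a)) for z in(.027,.12)]],
         "stand",[round(marg(q),2) if q is not None else None for q in [ik(np.array([.53,-.02,.104])-b*side(h,a)[:,2],side(h,a)) for b in(0,.1)]])
```

```text
box -1.259 [([-0.37, 0.86, 1.11, 1.83, -0.89, 1.06, 0.97], 0.35), ([-0.3, 0.76, 0.97, 1.83, -0.76, 0.97, 1.31], 0.49), ([-0.16, 0.65, 0.72, 1.82, -0.54, 0.88, 1.58], 0.62)] [True, True, True]
box 1.883 [([-0.42, 0.98, 1.26, 1.83, -1.03, 1.17, -2.07], 0.2), ([-0.42, 0.98, 1.26, 1.83, -1.03, 1.17, -1.62], 0.2), ([-0.34, 0.82, 1.06, 1.83, -0.84, 1.02, -1.31], 0.4)] [True, True, True]
box 0.312 [([-0.07, 0.6, 0.58, 1.81, -0.43, 0.85, 2.15], 0.63), ([-0.08, 0.61, 0.59, 1.81, -0.43, 0.85, 2.6], 0.36), ([0.9, 0.67, -0.79, 1.74, 0.56, 0.97, 2.22], 0.62)] [True, True, True]
box -2.83 [([-0.31, 0.77, 0.99, 1.83, -0.78, 0.98, -0.7], 0.47), ([-0.35, 0.82, 1.06, 1.83, -0.85, 1.02, -0.19], 0.4), ([-0.36, 0.85, 1.1, 1.83, -0.88, 1.05, 0.29], 0.36)] [True, True, True]
stand 0.17 (array([-0.35,  0.42,  0.33,  2.03, -0.2 ,  0.73,  1.85]), 0.41)
stand -2.97 (array([-0.67,  0.51,  0.77,  2.05, -0.5 ,  0.78, -0.99]), 0.39)
stand -1.4 (array([-0.5 ,  0.45,  0.53,  2.04, -0.33,  0.74,  0.41]), 0.4)
stand 1.74 (array([-0.93,  0.83,  1.27,  2.06, -0.96,  1.04, -2.14]), 0.19)
lay 0 -1.45 [([-0.72, 0.64, 0.33,
[... 388 characters left out ...]
ay 0.2 -1.33 [([-0.53, 0.63, 0.23, 1.98, -0.6, 0.61, 0.4], 0.44), ([-0.63, 0.49, 0.36, 1.95, -0.53, 0.79, 0.31], 0.49)] stand [0.39, 0.47]
lay 0.3 -1.45 [([-0.42, 0.62, 0.15, 2.0, -0.72, 0.59, 0.44], 0.42), ([-0.55, 0.48, 0.32, 1.98, -0.66, 0.77, 0.34], 0.46)] stand [0.45, 0.54]
lay 0.3 -1.33 [([-0.41, 0.64, 0.14, 1.97, -0.68, 0.64, 0.51], 0.47), ([-0.54, 0.5, 0.3, 1.95, -0.63, 0.81, 0.43], 0.49)] stand [0.37, 0.44]
lay 0.4 -1.45 [([-0.3, 0.64, 0.06, 2.0, -0.81, 0.61, 0.56], 0.44), ([-0.45, 0.49, 0.25, 1.98, -0.76, 0.79, 0.47], 0.46)] stand [0.43, 0.52]
lay 0.4 -1.33 [([-0.3, 0.65, 0.06, 1.96, -0.76, 0.67, 0.62], 0.48), ([-0.44, 0.51, 0.24, 1.95, -0.72, 0.85, 0.54], 0.49)] stand [0.35, 0.42]
```

Run:
```python
from h import *
M=side(-1.259,np.pi/2)
env.grip(.085)
env.reach([.565,-.269,.30],quat(M))
env.dwell(.2)
c=cam("wrist"); im,d,P=cloud("wrist",c); s=env.get_state(); np.save("w.npy",P)
cv2.imwrite("pics/w1.png",im); print(s["time"],s["tcp_pos"],s["qpos"].round(2),s["force"].round(2),s["torque"].round(2)); k,Rm,t=c; C=-Rm.T@t; print("cam",C)
Z=P[...,2]; m=((Z>.124)&(Z<.14)).astype(np.uint8)
cs,_=cv2.findContours(m,cv2.RETR_EXTERNAL,cv2.CHAIN_APPROX_NONE)
for cc in sorted(cs,key=cv2.contourArea)[-2:]:
    cc=cc[:,0].astype(float); dd=np.c_[(cc[:,0]-k["cx"])/k["fx"],(cc[:,1]-k["cy"])/k["fy"],np.ones(len(cc))]@Rm
    w=C+dd*((.132-C[2])/dd[:,2])[:,None]; print(len(cc),cc.mean(0),cv2.minAreaRect((w[:,:2]*1000).astype(np.float32)))
```

```text
3.8917 [ 0.56514633 -0.26875244  0.29998274] [-0.31  0.56  0.95  1.73 -0.5   1.12  1.1 ] [-0.86 -0.61  0.01] [-0.   -0.02  0.02]
cam [ 0.54305331 -0.19897475  0.37067645]
1 [ 14. 168.] ((366.8988952636719, -280.2882080078125), (0.0, 0.0), 0.0)
281 [320.60142349 245.64768683] ((570.0589599609375, -270.5445861816406), (47.721927642822266, 55.77977752685547), 17.908782958984375)
```

View pics/w1.png

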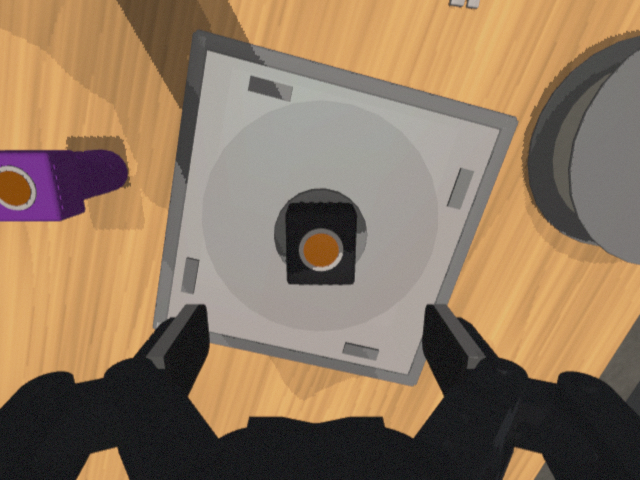

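The wrist picture shows the head with its amber window at (321,248), centred between the fingers, with the flat faces left and right at x = 287 and 356. The purple decoy is far left at (15,188). I go down and grip.

Run:
```python
from h import *
M=side(-1.259,np.pi/2); q=quat(M)
env.movel([.569,-.2705,.21],velocity=.1)
print("stop",env.movel([.569,-.2705,.177],velocity=.06,stop_force=8))
s=env.get_state(); print(s["tcp_pos"],s["force"].round(2))
env.grip(.0,f_grip=90); env.dwell(.2)
s=env.get_state(); print(s["time"],s["tcp_pos"],s["opening"],s["gripper_force"],s["force"].round(2),s["torque"].round(2),s["qpos"].round(2))
```

```text
stop False
[ 0.5689851  -0.27069266  0.17697435] [-0.88  0.05 -0.41]
6.2833 [ 0.56933709 -0.27055283  0.1777348 ] 0.04654154155848167 92.46557235717773 [-0.82  0.72  4.75] [ 0.26  0.24 -0.04] [-0.22  0.69  0.82  1.81 -0.63  0.92  1.2 ]
```

```bash
cat >> h.py <<'E'
def show(tag=""):
    s=env.get_state(); h=np.arctan2(-2*(s["orientation"][1]*s["orientation"][2]*0),1)
    print(tag,round(s["time"],2),s["tcp_pos"].round(4),"F",s["force"].round(1),"T",s["torque"].round(2),"op",round(s["opening"],4),flush=True); return s
def lidz(): # median lid height seen from above, against its surroundings
    im,d,P=cloud("top"); return np.nanmedian(P[195:285,395:405,2]).round(4), np.nanmedian(P[195:285,488:494,2]).round(4)
E
python3 - <<'E'
from h import *
X,Y,z=.569,-.2705,.177
print(lidz())
for i,(a,dz,T) in enumerate([(.4,.0008,.5),(-.4,.0022,.9),(.4,.0022,.9)]):
    z+=dz
    env.movel([X,Y,z],velocity=dz/T,rot=quat(side(-1.259+a,np.pi/2)))
    s=show(i)
print(lidz(),s["qpos"].round(2))
E
```

```text
(np.float64(0.649), np.float64(0.0927))
0 6.88 [ 0.5691 -0.2706  0.1778] F [-0.2 -0.8  1. ] T [-0.12 -0.12  0.3 ] op 0.0468
1 7.83 [ 0.5694 -0.2703  0.1796] F [ 5.  -2.8 -7.6] T [-0.44 -0.85 -0.15] op 0.0465
2 8.78 [ 0.5688 -0.2705  0.1825] F [-0.4  1.9 -0.4] T [ 0.13 -0.15  0.07] op 0.0468
(np.float64(0.6528), np.float64(0.0929)) [-0.16  0.65  0.73  1.81 -0.54  0.9   1.52]
```

Run:
```python
from h import *
X,Y,z=.569,-.2705,.177+.0052
a=.4
for i in range(7):
    z+=.0023; a=-a
    env.movel([X,Y,z],velocity=.0023/.9,rot=quat(side(-1.259+a,np.pi/2)))
    s=show(i)
print(lidz(),s["qpos"].round(2))
im,d=camera("scene"); cv2.imwrite("pics/s2.png",im[130:350,60:320].repeat(3,0).repeat(3,1)[:600,:780])
```

```text
0 9.78 [ 0.5694 -0.2704  0.1843] F [ 4.  -1.7 -7.7] T [-0.34 -0.86 -0.02] op 0.0466
1 10.73 [ 0.5687 -0.2706  0.187 ] F [ 0.5  0.9 -0.6] T [ 0.21 -0.2   0.06] op 0.0467
2 11.68 [ 0.5693 -0.2704  0.1889] F [ 3.3  0.  -6.5] T [-0.2  -0.81  0.04] op 0.0464
3 12.63 [ 0.5687 -0.2707  0.1916] F [ 1.6  0.  -1.5] T [ 0.07 -0.12  0.15] op 0.0464
4 13.58 [ 0.5688 -0.2705  0.1936] F [-0.3  0.9 -2.5] T [-0.02 -0.03 -0.04] op 0.0464
5 14.53 [ 0.5689 -0.2706  0.1961] F [ 0.4  0.5 -2. ] T [-0.07 -0.04 -0.04] op 0.0466
6 15.48 [ 0.5691 -0.2704  0.1983] F [ 1.1 -0.  -1.8] T [ 0.03 -0.04 -0.03] op 0.046
(np.float64(0.6362), np.float64(0.0921)) [-0.29  0.72  0.95  1.8  -0.69  0.99  0.86]
```

View pics/s2.png

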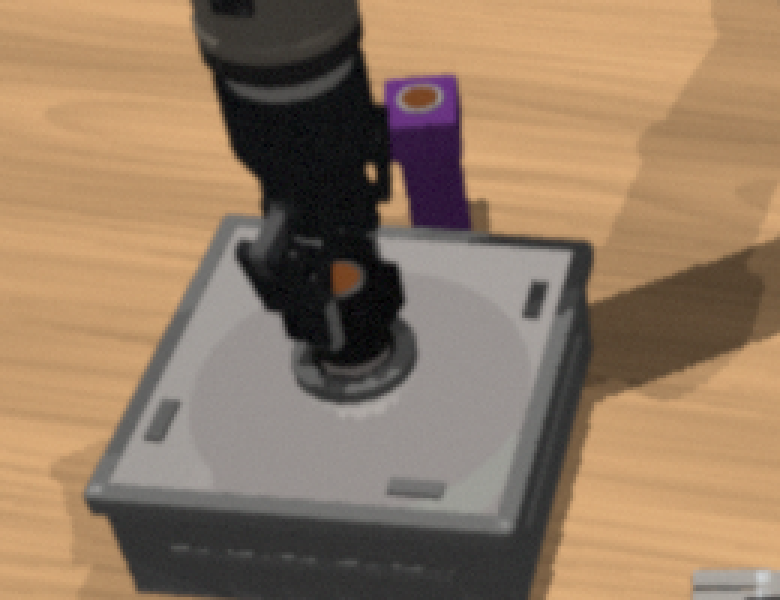

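Scene crop: the head is raised and the collar shows above the housing at (345,345). The lid is still shut and the force is down to the cartridge's weight. Lift out and stand it on the bench.

Run:
```python
from h import *
P2=np.pi/2; z0=env.get_state()["tcp_pos"][2]
print(env.movel([.569,-.2705,.225],velocity=.05,rot=quat(side(-1.259,P2)),stop_force=8)); show()
print(env.movel([.569,-.2705,.315],velocity=.09,stop_force=8)); show()
print(lidz())
env.movel([.53,-.02,.315],velocity=.12,rot=quat(side(.17,P2))); s=show("over")
print(s["qpos"].round(2))
env.movel([.53,-.02,.18],velocity=.1); env.dwell(.2); show()
print(env.movel([.53,-.02,.155],velocity=.012,stop_force=4)); show("down")
im,d=camera("scene"); cv2.imwrite("pics/s3.png",im[150:400,180:480].repeat(2,0).repeat(2,1))
```

```text
False
 16.27 [ 0.5689 -0.2705  0.2249] F [-0.6 -0.7 -2.3] T [-0.01  0.01 -0.01] op 0.0464
False
 17.42 [ 0.5688 -0.2702  0.3143] F [ 0.8 -0.1 -2.4] T [-0.06 -0.02  0.03] op 0.0464
(np.float64(0.706), np.float64(0.0963))
over 19.73 [ 0.53   -0.0205  0.315 ] F [-0.6  0.  -1.7] T [ 0.02 -0.01 -0.01] op 0.0465
[-0.62  0.26  0.64  1.92 -0.18  1.02  1.85]
 21.43 [ 0.5302 -0.02    0.1804] F [ 0.9 -0.  -2.2] T [-0.01 -0.01 -0.03] op 0.0467
True
down 22.68 [ 0.53   -0.02    0.1652] F [-0.2 -0.7  5.4] T [ 0.07  0.06 -0.02] op 0.0464
```

View pics/s3.png

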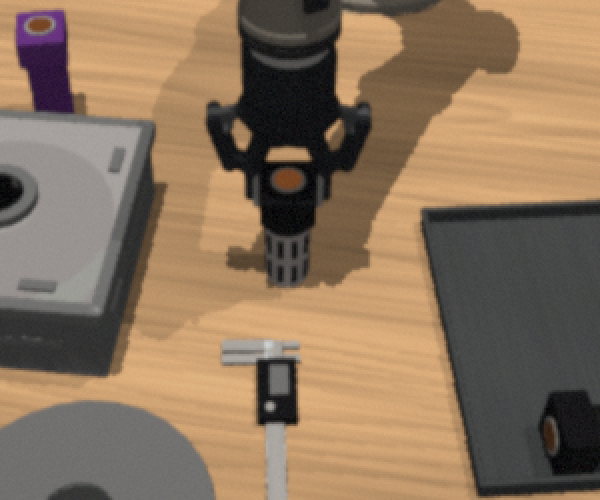

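It stands upright on the bench at (288,280) in the crop, contact at the expected height, and clear of the caliper (260,350). Let go and change hold.

Run:
```python
from h import *
P2=np.pi/2
env.grip(.085); env.dwell(.2); show("open")
env.movel([.53,-.02,.30],velocity=.15)
env.reach([.50,.16,.28],quat(side(-1.4,.8))); s=show("mid"); print(s["qpos"].round(2))
# where does it stand now?
im,d,P=cloud("top"); Z=P[...,2]; m=(Z>.105)&(Z<.135)&(np.abs(P[...,0]-.53)<.06)&(np.abs(P[...,1]+.02)<.06)
w=P[m]; print(m.sum(), np.median(w,0) if m.any() else None, cv2.minAreaRect((w[:,:2]*1000).astype(np.float32)) if m.any() else None)
M=side(-1.4,.2); g=np.array([.53,-.02,.104])
env.movel(list(g-(G+.10)*M[:,2]),velocity=.12,rot=quat(M)); s=show("pre"); print(s["qpos"].round(2))
im,d=camera("wrist"); im2,d=camera("scene")
cv2.imwrite("pics/w4.png",np.hstack([cv2.resize(im,(400,300)),im2[130:430,200:600]]))
```

```text
open 23.39 [ 0.5292 -0.0199  0.1644] F [ 0.3 -0.   0.2] T [ 0.01 -0.01  0.07] op 0.085
mid 26.47 [0.5001 0.1595 0.28  ] F [-0.4 -0.3 -0.7] T [ 0.75  0.17 -0.04] op 0.0852
[-1.39  0.6   0.92  1.93  0.29  1.12 -0.49]
583 [ 0.52509419 -0.01862117  0.11999283] ((526.5751342773438, -18.51658821105957), (56.26591491699219, 48.146484375), 9.570209503173828)
pre 27.91 [0.5046 0.1287 0.1353] F [ 1.5  0.2 -0.6] T [1.01 0.14 0.01] op 0.0849
[-1.39  1.19  0.87  1.92  0.39  1.09 -0.76]
```

View pics/w4.png

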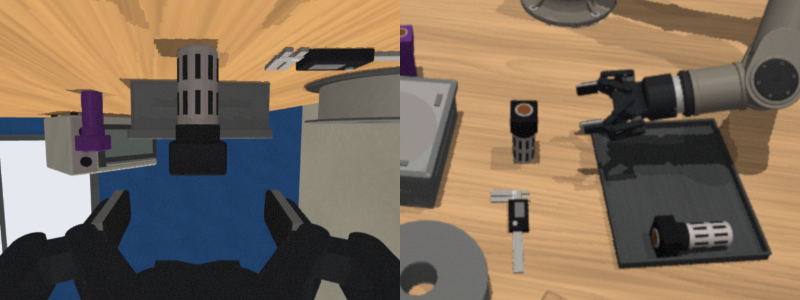

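Left: the cartridge stands upright, centred between the open fingers (camera rolled half a turn). Right: it stands free at (522,130), with the gripper level beside it at (610,95). Take it again and carry it over the tray.

Run:
```python
from h import *
P2=np.pi/2
M=side(-1.4,.2); g=np.array([.53,-.02,.104])
print(env.movel(list(g-G*M[:,2]),velocity=.06,stop_force=5)); show("at")
env.grip(0,f_grip=60); env.dwell(.2); show("grip")
g2=g+[0,0,.10]
env.movel(list(g2-G*M[:,2]),velocity=.08); show("lift")
M2=side(-1.33,P2+.2-.045); L=np.array([.536,.199,.15])
env.movel(list(L-G*M2[:,2]),velocity=.08,rot=quat(M2)); s=show("over"); print(s["qpos"].round(2))
im2,d=camera("scene"); im,d,P=cloud("top")
cv2.imwrite("pics/s5.png",np.hstack([im2[130:430,240:640],im[120:420,50:350]]))
```

```text
False
at 29.82 [0.5211 0.0326 0.1147] F [-0.6  0.1  0.1] T [1.03 0.16 0.01] op 0.0852
grip 30.42 [0.5211 0.0323 0.1148] F [-0.5  1.4  1.3] T [0.95 0.2  0.02] op 0.0534
lift 31.82 [0.5209 0.0322 0.2143] F [ 0.  -0.5 -2.3] T [ 1.41  0.24 -0.02] op 0.0533
over 33.97 [0.5378 0.191  0.2034] F [ 0.2  0.1 -1.8] T [-0.28 -0.06  0.01] op 0.0534
[-0.67  0.44  0.37  1.93 -0.42  0.83  0.2 ]
```

View pics/s5.png

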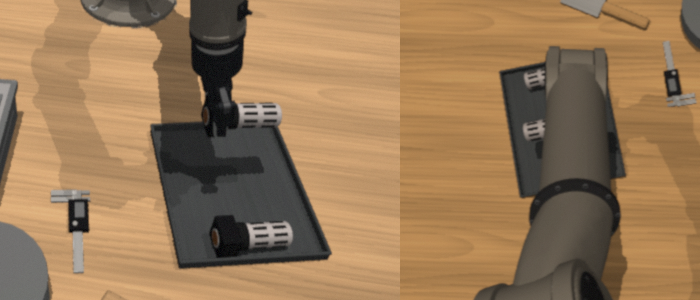

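The cartridge is held level over the tray's free half, with its head at (215,118) and its tube towards (265,113). The lying one at (250,235) is well clear. Lower it, release and retreat.

Run:
```python
from h import *
P2=np.pi/2; M2=side(-1.33,P2+.2-.045); L=np.array([.536,.199,0])
at=lambda z:list(L+[0,0,z]-G*M2[:,2])
env.movel(at(.045),velocity=.08); env.dwell(.2); show()
print(env.movel(at(.0255),velocity=.01,stop_force=2.5)); s=show("down"); print("grasp z",s["tcp_pos"][2]+G*M2[2,2])
env.grip(.07); env.grip(.085); env.dwell(.3); show("open")
s=env.get_state()["tcp_pos"]
env.movel(list(s-.10*M2[:,2]),velocity=.08)
env.reach([.45,-.02,.33],quat(side(-1.33,P2))); show("away")
im2,d=camera("scene"); im,d,P=cloud("top"); np.save("top2.npy",P); cv2.imwrite("pics/top2.png",im)
a=cv2.resize(im2[120:420,60:600],(540,300)); b=cv2.resize(im[150:350,130:520],(540,277))
cv2.imwrite("pics/s6.png",np.vstack([a,b]))
```

```text
35.73 [0.5382 0.191  0.0987] F [-0.6  0.  -2.6] T [-0.35 -0.05  0.02] op 0.0535
True
down 37.21 [0.538  0.1909 0.0817] F [-0.  -1.2  5.5] T [ 0.    0.04 -0.03] op 0.0532
grasp z 0.028332471508040726
open 38.12 [0.5371 0.1906 0.0808] F [-0.5 -0.7 -0.2] T [-0.1  -0.08 -0.02] op 0.0847
away 40.56 [ 0.4503 -0.0188  0.3296] F [ 0.  -0.2  0.1] T [ 0.04 -0.03 -0.02] op 0.0848
```

View pics/s6.png

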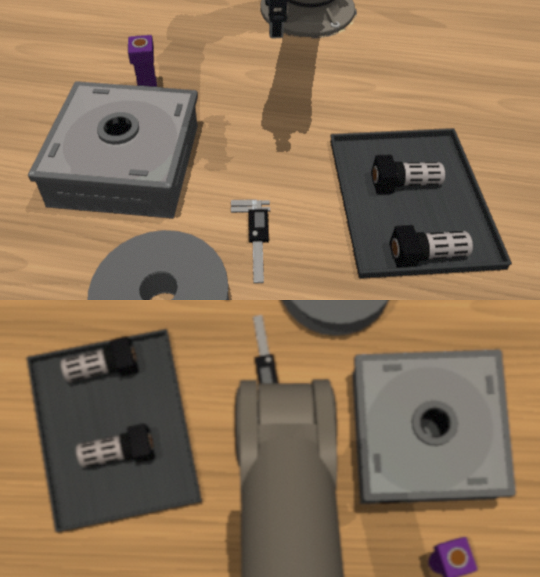

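The cartridge lies flat in the tray, at (115,445) in the lower view, clear of the other at (100,360). The lid is shut and nothing else has moved.

Run:
```python
from h import *
print(job.job_done())
```

```text
the job is handed in; nothing more can be done
None
```

I twisted the cartridge out without lifting the lid noticeably, stood it on the bench, took a new hold and laid it flat in the tray clear of the other one; the job was handed in at about 41 s, and no verdict was shown.

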